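Drive a stuck lens cell out of a microscope barrel

TASK

Lift the orange-handled ejector rod off its two hooks, push its white nose into the open inlet of the white barrel and drive the black lens cell out of the other end until it lies completely clear of the barrel in the grey catch trough. Then draw the rod out again, and set it down flat on the blue mat, lowering it by hand rather than dropping it. Never touch the lens cell with the gripper or arm, and do not disturb the other things on the bench.

Things in the scene. Friction and masses are not known exactly. Their poses are not given: they have to be found in the camera images.
- stand: Fixed stand: dark base 225 x 96 x 10 mm with a white barrel lying level, 78 mm long, 64 mm outside diameter, 42 mm through bore. Origin on the table under the barrel's middle; x along the bore from inlet (x = -39 mm) to outlet (+39 mm), z up; bore axis 80 mm above the table. A spring housing on top, reaching 121 mm, presses a brass shoe on the lens cell and so holds it by friction.
- bore_in (a point): Centre of the bore's inlet mouth, 80 mm above the table; x points into the bore, roughly to the robot's left (+y), z up. The base projects 13 mm before the inlet; nothing else stands there.
- bore_out (a point): Centre of the bore's outlet mouth; axes as stand. From here an open grey padded catch trough, its floor flush with the bore's, runs 122 mm on along x to a black rubber end stop.
- cell: Lens cell: black solid cylinder, 40 mm diameter, 60 mm long, brass band near the outlet end, silver rear face; 0.13 to 0.21 kg. Origin at its centre, x along its axis to the outlet. It starts stuck in the bore, rear face about 22 mm inside the inlet, front about 4 mm out of the outlet. A level push of 7 to 12 N on its rear face moves it; past the shoe it slides easily along the trough.
- rack: Fixed rack: dark base 100 x 125 mm, two steel hooks 8 mm thick, 28 mm either side of its middle, on 90 mm posts 78 mm to its -y side (away from the robot). Origin on the table under the hanging handle's middle, x along the rod to its nose. The hooks carry the handle from below at 85 mm; their upturned tips reach 105 mm on the robot's side, 95 mm on the far side: lift the rod 25 mm to clear.
- rod: Ejector rod, 202 mm, 0.22 to 0.35 kg, hanging level. Orange square handle 80 x 26 x 26 mm, a black 44 mm square flange 6 mm thick at each end, then a 14 mm steel shaft and white nose. Origin on its axis at the handle's middle (start 98 mm high), x to the nose; rear end at -46 mm, front flange to +46, nose tip at +156. Grip across the handle's middle, between the hooks (near its centre of mass).
- nose (a point): Flat tip of the rod's white nose, on the rod's axis; the nose is 28 mm in diameter, 14 mm long, with bevelled ends. With the rod lying on its flanges the rod's axis is 22 mm above what it lies on.
- mat: Blue mat fixed on the table, 260 x 170 x 3 mm; origin under its centre, x along its 260 mm length, roughly across the robot. Mat and rack lie left and right of the robot's front, in either order.
- multimeter: Bystander: orange handheld multimeter lying flat, 185 x 88 x 36 mm; origin under its middle. Stays where it is.
- pcb_box: Bystander: open black box with a green circuit board, 115 x 85 x 32 mm; origin under its middle. Stays where it is.
- duster: Bystander: white aerosol can, upright, 64 mm diameter, 190 mm tall; origin under its middle. Stays where it is.
- spool: Bystander: bare metal solder spool, upright, 60 mm diameter, 50 mm tall; origin under its middle. Stays where it is.
- driver: Bystander: red-handled screwdriver lying down, 190 mm long; origin under its middle. Stays where it is.
- eyepiece: Bystander: black spare eyepiece standing, 48 mm diameter, 72 mm tall; origin under its middle. Stays where it is.
- parts_case: Bystander: clear divided parts case, 100 x 200 x 35 mm; origin under its middle. Stays where it is.

How it is judged:
By the outcome, as a careful person would: the job done as asked, in the order asked, and still so for the second after the job is handed in, with the robot touching nothing.
It also fails if it takes over 54 s, if anything falls off the work surface, if the arm or the gripper's body presses on something with over 40 N, if the wrist force passes 120 N, or if a joint passes its speed limit or range.

ROBOT

A 6-joint arm with a two-finger parallel gripper is mounted at the origin on the work surface. World frame = base frame: x ahead of the robot, y to its left, z up, the work surface at z = 0. Lengths are in m, angles in degrees, forces in N, time in s.
With the tool pointing down it reaches from about 0.3 to 1 m from the base axis. Payload 5.1 kg.
Tool frame: the origin (TCP) lies at the very end of the fingers, on their centre line; the grasp point (between the pads) lies 19 mm behind it; z points along the fingers, y is the line along which they close (so a half turn about z gives the same grasp; the last joint's range is limited). The gripper opens to 95 mm and grips with 3 to 60 N. Pads are 20 mm wide; open, the fingers measure 119 mm over their backs; the gripper's body (75 mm by 180 mm) begins 59 mm behind the grasp point.
Start: joints at [-79.16, 7.093, 94.555, -0, 78.352, -4.733], TCP at [0.174, -0.626, 0.215] pointing down, gripper open.
Joint ranges: [-149.61, 149.61], [-58.7, 133.49], [1.44, 155.28], [-77.14, 257.14], [18.33, 153.61], [-166.67, 166.67]. Speed limits (degrees/s): [147.25, 147.25, 180, 180, 180, 180].

INTERFACE

Orientations are given as a 3x3 rotation matrix whose columns are the frame's x, y, z axes.
In Python, from plant import bot gives the robot as it stands.
- The arm moves only by the tool inch_along, called after "Request:" by a JSON object that holds its "op" and its "data". Schema: {"type":"object","properties":{"increments":{"type":"array","items":{"type":"array","prefixItems":[{"type":"number"},{"type":"array","items":{"type":"number"},"minItems":3,"maxItems":3},{"type":"array","items":{"type":"number"},"minItems":3,"maxItems":3}],"minItems":3,"maxItems":3},"minItems":1,"maxItems":20},"only":{"type":"string"},"quiet":{"type":"boolean"},"lines":{"type":"string"}},"required":["increments"],"additionalProperties":false}. increments is a list of rows, 1 to 20 of them, each written [opening, [dx, dy, dz], [rx, ry, rz]]: the finger opening in m, then dx, dy, dz in units of 20 mm, then a rotation vector rx, ry, rz in degrees; each row is the pose to reach, as a shift and turn from the pose commanded when the call began, along the tool's axes at that moment; what a row does not reach only later rows make up. A row lasts 1/10 s, in which the tool goes at most 0.05 m and 8.59 degrees, less where a joint would pass 70% of its speed; a pose out of reach is approached as far as the arm can. The fingers move at their own pace and stop on an object; the grip force is fixed at half the most. Time passes only in rows, so rows that do not move let the fingers close. The tool returns the time, the measured TCP pose, the force, the opening and the grip force at its end. only (a regular expression) keeps the lines of the reply that match it, lines (a string "A,B") keeps lines A to B, and quiet returns only ok. Input that does not fit is refused with a message, and nothing moves.
- bot.read_state(): the state, without advancing time (a new reading comes with each control period).
- bot.capture(name): name is "scene" or "top"; returns a dict with "image" (384x512x3 uint8, red, green, blue), "fx", "fy", "cx", "cy" (pixels), "k1" (the pictures are not rectified: a ray, as slopes to the right and down, at radius r is drawn at 1 + k1 r^2 times it, then the intrinsics apply), "R" (3x3) and "t" (3): a world point X has camera coordinates R X + t. Camera axes: x right, y down, z forward; pixel columns grow to the right and rows downward; lengths in m; the calibration is good to about 2 mm. A picture is of the moment at which its call begins. There is no depth.
- bot.finish_job(): hands the job in; it is judged then, once.
The state is a dict: "time": time; "q": joint angles; "qvel": joint speeds; "joint_efforts": joint torques, N m; "eef_pos": TCP position; "ee_rot": TCP orientation; "force": force on the tool from outside, world axes, zero at the start; "moment": the same for the moment, N m; "grip_width": finger opening in m; "finger_force": force on a finger pad.
Only numpy, scipy, OpenCV 4.12 (cv2) and the standard library are available. Lean on these libraries where they do the work, as an engineer would, in place of code of your own. Each camera call takes 0.05 s, during which the arm holds its last target. There are 200 camera calls.

## Working session

There is one attempt and no reset: what is moved stays moved. The work goes in short steps, Python scripts to look and compute and a tool call to move; the robot and the scene stay as the last step left them, time stands still between calls to the robot, and variables do not carry over. Pictures are saved under pics/ and viewed, at most 10 in all, crops included, and the job is handed in when it is done.

```bash
ls; mkdir -p pics; cat > h.py <<'E'
import numpy as np, cv2
from plant import bot
def cap(n,f):
    c=bot.capture(n); np.savez('pics/'+f+'.npz',**{k:np.array(v) for k,v in c.items()})
    cv2.imwrite('pics/'+f+'.png',cv2.cvtColor(c['image'],cv2.COLOR_RGB2BGR)); return c
def load(f): return dict(np.load('pics/'+f+'.npz'))
def proj(c,X):
    p=np.atleast_2d(X)@c['R'].T+c['t']; s=p[:,:2]/p[:,2:]; s=s*(1+c['k1']*(s**2).sum(1,keepdims=True))
    return s*[c['fx'],c['fy']]+[c['cx'],c['cy']]
def ray(c,uv):
    d=(np.array(uv,float)-[c['cx'],c['cy']])/[c['fx'],c['fy']]; s=d.copy()
    for _ in range(20): s=d/(1+c['k1']*(s@s))
    return -c['R'].T@c['t'], c['R'].T@np.r_[s,1]
def atz(c,uv,z):
    o,d=ray(c,uv); return o+d*(z-o[2])/d[2]
E
python3 - <<'E'
from h import *
for n in('scene','top'):
    c=cap(n,n+'0'); print(n,-c['R'].T@c['t'],c['fx'],c['k1'])
    im=cv2.imread(f'pics/{n}0.png'); cv2.imwrite(f'pics/{n}0b.png',cv2.resize(im,(800,600),interpolation=cv2.INTER_CUBIC))
print(bot.read_state())
E
```

```text
pics
plant.py
scene [1.18329606 0.86816493 0.93834011] 374.66775790713973 -0.0835259513131617
top [0.34980022 0.00349812 1.70387502] 462.4022308394039 0.06568541973258203
{'time': 0.1, 'q': array([-7.91606211e+01,  7.13038460e+00,  9.46252119e+01, -7.63100343e-04,
        7.83515007e+01, -4.73239582e+00]), 'qvel': array([ 0.02342234, -0.19686236, -0.14890293, -0.01348914,  0.2045444 ,
       -0.07333953]), 'joint_efforts': array([ 7.86883520e-04, -4.18878400e+01, -3.61095393e+01,  7.76335923e-02,
        4.61604819e-02, -6.87975876e-05]), 'eef_pos': array([ 0.17435217, -0.62558487,  0.21351369]), 'ee_rot': array([[ 9.63294227e-01,  2.68447574e-01, -3.64325957e-04],
       [ 2.68447784e-01, -9.63292492e-01,  1.83339385e-03],
       [ 1.41217672e-04, -1.86390020e-03, -9.99998253e-01]]), 'force': array([-0.34113173,  0.32297458, -0.93564528]), 'moment': array([ 0.01635436, -0.01162963, -0.01355771]), 'finger_force': 0.0, 'grip_width': 0.0952774498378481}
```

View pics/scene0b.png

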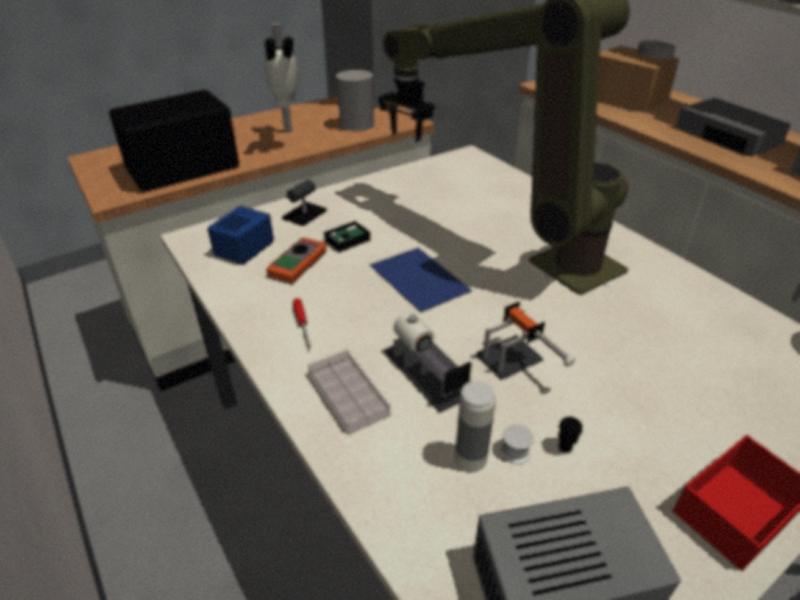

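View pics/top0b.png

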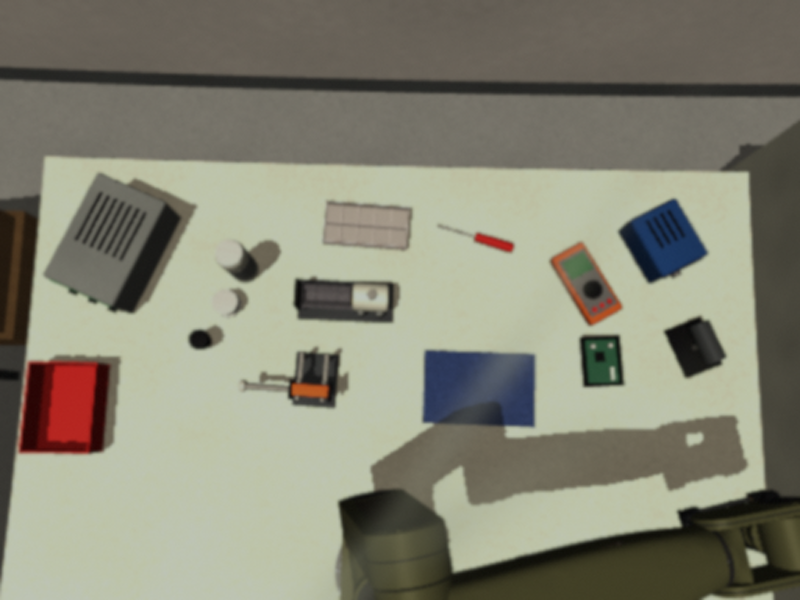

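The scene view shows the rod on its rack (orange handle at 525,318; nose at 570,360), the stand (barrel 412,330) and the blue mat (420,278). In the top view (up is +x, left is +y) the handle is at (310,391), the nose tip at (243,385), the barrel at (372,298) with its inlet on the right, and the mat at (480,388). I'll zoom in to get accurate positions.

```bash
python3 - <<'E'
from h import *
import numpy as np
ims=[]
for i in range(6): ims.append(bot.capture('top')['image'].astype(float))
a=np.mean(ims,0).astype(np.uint8); c=cv2.cvtColor(a,cv2.COLOR_RGB2BGR); cv2.imwrite('pics/top_avg.png',c)
ims=[bot.capture('scene')['image'].astype(float) for i in range(6)]
s=cv2.cvtColor(np.mean(ims,0).astype(np.uint8),cv2.COLOR_RGB2BGR); cv2.imwrite('pics/scene_avg.png',s)
def crop(im,x0,y0,w,h,k,f):
    o=cv2.resize(im[y0:y0+h,x0:x0+w],None,fx=k,fy=k,interpolation=cv2.INTER_CUBIC)
    o=cv2.convertScaleAbs(o,alpha=1.5,beta=10)
    for g in range(0,w,10): cv2.putText(o,str(x0+g),(g*k,8),0,.3,(0,0,255),1);cv2.line(o,(g*k,0),(g*k,h*k),(0,80,255) ,1) if g%20==0 else 0
    for g in range(0,h,10): cv2.putText(o,str(y0+g),(0,g*k+4),0,.3,(0,0,255),1);cv2.line(o,(0,g*k),(w*k,g*k),(0,80,255),1) if g%20==0 else 0
    cv2.imwrite(f,o)
crop(c,150,170,114,95,6,'pics/tc.png') if 0 else crop(c,150,170,114,95,6,'pics/tc.png')
crop(s,235,185,140,75+0,5,'pics/sc.png')
print(bot.read_state()['time'])
E
```

```text
0.7
```

View pics/tc.png

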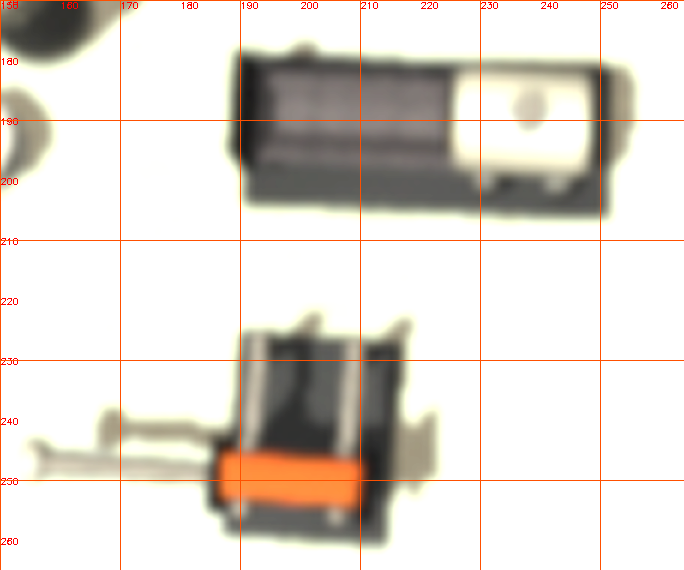

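View pics/sc.png

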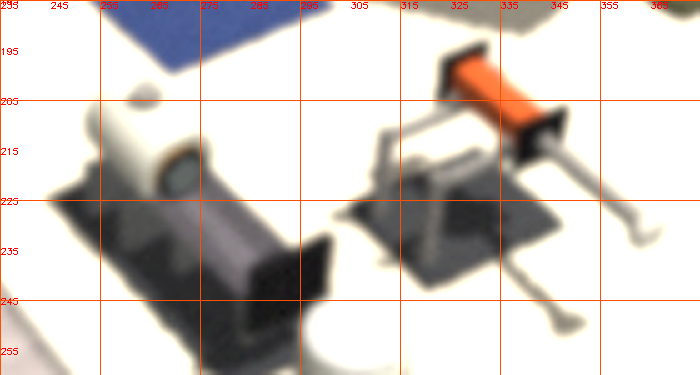

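The crops resolve the parts well. In top pixels the handle spans (187–210, 245–254), the nose tip is at (155.5, 246.5), the barrel spans (225.5–248.5, 181–199), and the base corners are about (191,204) and (250.5,205.5). I'll fit the known shapes to these.

```bash
cat > fit.py <<'E'
from h import *
from scipy.optimize import minimize, least_squares
K=4
def box(l,w,z0,z1,x0=0): return np.array([[x0+a*l/2,b*w/2,z] for a in(-1,1) for b in(-1,1) for z in(z0,z1)])
t=np.linspace(0,2*np.pi,40)
cyl=np.array([[x,.032*np.cos(a),.08+.032*np.sin(a)] for x in(-.039,.039) for a in t])
def place(p,P):
    c,s=np.cos(p[2]),np.sin(p[2]); return np.c_[P[:,0]*c-P[:,1]*s+p[0],P[:,0]*s+P[:,1]*c+p[1],P[:,2]]
def ren(c,X):
    h=cv2.convexHull(((proj(c,X)+.5)*K*16-8).round().astype(np.int32))
    m=np.zeros((384*K,512*K),np.float32); cv2.fillConvexPoly(m,h,1,shift=4)
    return cv2.GaussianBlur(cv2.resize(m,(512,384),interpolation=cv2.INTER_AREA),(0,0),.8)
def fit(P,p0,views):
    def f(d):
        p=np.array(p0)+d*np.array([.01,.01,.05]); return sum(abs(ren(c,place(p,P))-m).sum() for c,m in views)
    best=min((minimize(f,d0,method='Nelder-Mead',options=dict(initial_simplex=np.array(d0)+np.vstack([np.zeros(3),np.eye(3)]))) for d0 in([0,0,0],[.5,-.5,.5])),key=lambda r:r.fun)
    p=np.array(p0)+best.x*[.01,.01,.05]; return p,best.fun,[m.sum() for _,m in views]
E
cat > go.py <<'E'
from fit import *
T,S=load('top0'),load('scene0')
ti,si=[cv2.imread(f'pics/{n}_avg.png').astype(np.float32) for n in('top','scene')]
def soft(v,lo,hi,box):
    m=np.clip((v-lo)/(hi-lo),0,1); o=np.zeros_like(m); x0,y0,x1,y1=box; o[y0:y1,x0:x1]=m[y0:y1,x0:x1]; return o
org=lambda i:i[...,2]-i[...,0]
blu=lambda i:i[...,0]-i[...,2]
tb,sb=(180,240,215,260),(315,190,352,216)
mt=soft(org(ti),20,120,tb); ms=soft(org(si),20,120,sb)
print(org(ti)[240:260,180:215].max(),org(si)[190:216,315:352].max(),blu(ti)[220:280,260:350].max())
H=box(.08,.026,.085,.111)
p0=atz(T,(198.5,249.5),.111); p0=[p0[0],p0[1],np.pi/2]
for v in([(T,mt)],[(S,ms)],[(T,mt),(S,ms)]): r=fit(H,p0,v);print('rod',r[0].round(4),np.degrees(r[0][2]).round(2),r[1:])
n=atz(T,(155.5,246.5),.1);print('nose pixel',n, 'pred',place(r[0],np.array([[.156,0,.1]])))
mm=soft(blu(ti),10,45,(262,215,350,280)); ms=soft(blu(si),10,45,(230,150,305,200))
q=atz(T,(307,248),.003)
for v in([(T,mm)],[(S,ms)]): r=fit(box(.26,.17,0,.003),[q[0],q[1],-np.pi/2],v);print('mat',r[0].round(4),np.degrees(r[0][2]),r[1:])
for uv in((191,204),(250.5,205.5),(251,181)): print('base',atz(T,uv,.01))
print(atz(S,(245,224.4),.01),'inletfarcorner S')
print('ring S',atz(S,(271.4,219.6),.08))
for uv in((237,190),(225.5,190),(248.5,190)): print('barrel',atz(T,uv,.1))
E
python3 go.py
```

```text
149.0 146.0 48.0
rod [0.3936 0.1777 1.5182] 86.99 (np.float64(17.544532775878906), [np.float32(191.34)])
rod [0.3869 0.153  1.6511] 94.6 (np.float64(139.07447814941406), [np.float32(165.98999)])
rod [0.3938 0.1774 1.5099] 86.51 (np.float64(166.6398162841797), [np.float32(191.34), np.float32(165.98999)])
nose pixel [0.40065916 0.32368262 0.1       ] pred [[0.40331878 0.33312185 0.1       ]]
mat [ 0.4141 -0.2059 -1.5911] -91.16084245318291 (np.float64(1294.637451171875), [np.float32(2081.7144)])
mat [ 0.4136 -0.2118 -1.5668] -89.76866257490799 (np.float64(278.0712890625), [np.float32(1144.4857)])
base [0.56184956 0.21960283 0.01      ]
base [5.61262685e-01 6.66198551e-05 1.00000000e-02]
base [6.53090872e-01 2.45741286e-04 1.00000000e-02]
[6.60596366e-01 3.99923631e-04 1.00000000e-02] inletfarcorner S
ring S [0.61186992 0.09577371 0.08      ]
barrel [0.60376982 0.04885998 0.1       ]
barrel [0.60284243 0.08922047 0.1       ]
barrel [0.60469566 0.00848789 0.1       ]
```

```bash
cat >> go.py <<'E'
print('-----')
print('pred scene px handle top', proj(S,[[.3936,.1777,.111]]), 'atz', atz(S,(334,203),.111))
ms=soft(org(si),20,120,sb); ys,xs=np.nonzero(ms>.5); print('scene orange',xs.min(),xs.max(),ys.min(),ys.max(),xs.mean(),ys.mean())
for p in ([.3936,.1777,1.5182],): 
    m=ren(S,place(p,H)); ys,xs=np.nonzero(m>.5); print('pred',xs.min(),xs.max(),ys.min(),ys.max(),xs.mean(),ys.mean())
wt=soft(ti.min(2),110,150,(222,176,252,202))
print(np.round(ti.min(2)[190,218:256]),np.round(ti.min(2)[174:206,232]))
for v in([(T,wt)],): r=fit(cyl,[.606,.052,np.pi/2],v);print('barrel',r[0].round(4),np.degrees(r[0][2]),r[1:])
for uv in((271.5,224.5),(342.5,226.5),(342,272.5),(271.5,271)): print('mat c',atz(T,uv,.003))
E
python3 go.py | sed -n '/-----/,$p'
```

```text
-----
pred scene px handle top [[335.79461632 202.69281552]] atz [0.40003943 0.17541924 0.111     ]
scene orange 326 342 196 209 333.85087719298247 202.7719298245614
pred 325 346 196 215 335.4765957446809 205.66382978723405
[ 81.  82.  82.  80.  78.  70.  65. 101. 150. 176. 182. 184. 184. 185.
 185. 184. 178. 161. 138. 122. 117. 124. 143. 167. 179. 180. 179. 177.
 171. 147.  96.  47.  32.  47.  69.  80.  89. 115.] [170. 170. 169. 168. 161. 137.  97.  88. 110. 130. 145. 157. 166. 174.
 181. 185. 185. 182. 175. 167. 158. 147. 133. 114.  91.  72.  62.  52.
  46.  51.  62.  91.]
barrel [0.6218 0.0518 1.6038] 91.89122307268654 (np.float64(222.10235595703125), [np.float32(359.90002)])
mat c [ 0.49343322 -0.07883001  0.003     ]
mat c [ 0.49229599 -0.33935846  0.003     ]
mat c [ 0.3258814  -0.33601288  0.003     ]
mat c [ 0.32475645 -0.08135341  0.003     ]
```

```bash
cat > yaw.py <<'E'
from h import *
T=load('top0'); g=cv2.imread('pics/top_avg.png').astype(float).min(2)
def cross(v,lev,rng):
    for a in rng:
        if (v[a]-lev)*(v[a+1]-lev)<=0 and v[a]!=v[a+1]: return a+(lev-v[a])/(v[a+1]-v[a])
def line(cols,r,lev,z):
    P=np.array([atz(T,(u,cross(g[:,u],lev,r)),z)[:2] for u in cols if cross(g[:,u],lev,r)])
    k,b=np.polyfit(P[:,1],P[:,0],1); print('x at y=.05',(k*.05+b).round(4),'yaw',(90-np.degrees(np.arctan(k))).round(2),'sd',np.std(P[:,0]-k*P[:,1]-b).round(5))
line(range(194,248),range(212,199,-1),100,.01)   # near base edge
line(range(194,222),range(174,184),120,.01)   # far edge (trough wall?)
line(range(228,246),range(192,202),125,.08)
line(range(228,246),range(176,181),125,.01)
line(range(192,208),range(240,248),0,.1) if 0 else None
E
python3 yaw.py
```

```text
x at y=.05 0.5603 yaw 88.81 sd 0.00037
x at y=.05 0.6535 yaw 87.09 sd 0.00181
x at y=.05 0.5826 yaw 87.57 sd 0.0002
x at y=.05 0.6582 yaw 91.08 sd 0.00013
```
Near edge base: yaw 88.8, far: 0.6582 at barrel columns (hidden by barrel? the base far edge may be visible beyond barrel? barrel top at z.112 projects outwards; at x .64.. the barrel far silhouette projected to z=.01 : .64+.07*.17=.65; so base edge .658 visible). Center (.5603+.6582)/2=.609. Barrel near side .5826+.032*... =.6146?? shading bias (threshold on dark side). Width by 96: .5603+.048=.6083. Far .6582-.048=.610. Use .609. Yaw: 88.8–91 → combine far edge on left portion (187° noise). Use yaw 89: at 1° over 84 mm 1.5mm. Fine. Stay yaw ~89, i.e. direction (cos89, sin89) = (.017,1). Will look again with the nose near the inlet.

The rows are not in the units I measure in: shifts go in units of 20 mm. I convert before sending: -0.7145 m is -35.725, 0.4275 m is 21.375.

```bash
cat > d.py <<'E'
# usage: d.py x y z yaw_of_rod_dir -> tool-axis shift & rz from measured pose (tool assumed vertical)
import sys; from h import *
s=bot.read_state(); R=s['ee_rot']; x,y,z,a=map(float,sys.argv[1:5])
d=np.array([x,y,z])-s['eef_pos']
yt=np.degrees(np.arctan2(R[1,1],R[0,1])); dyaw=(a-90-yt+180)%360-180
print('t',round(s['time'],2),'pos',s['eef_pos'].round(4),'yaw',round(yt+90,2),'shift',(R.T@d).round(4),'rz',round(-dyaw,2),'tilt',R[:2,2].round(4),'F',s['force'].round(1),'q',s['q'].round(1),'w',round(s['grip_width'],4))
E
```

Request:
{"op": "inch_along", "data": {"increments": [[0.095, [21.375, -35.725, 0], [0, 0, -71.5]], [0.095, [21.375, -35.725, 0], [0, 0, -71.5]], [0.095, [21.375, -35.725, 0], [0, 0, -71.5]], [0.095, [21.375, -35.725, 0], [0, 0, -71.5]], [0.095, [21.375, -35.725, 0], [0, 0, -71.5]], [0.095, [21.375, -35.725, 0], [0, 0, -71.5]], [0.095, [21.375, -35.725, 0], [0, 0, -71.5]], [0.095, [21.375, -35.725, 0], [0, 0, -71.5]], [0.095, [21.375, -35.725, 0], [0, 0, -71.5]], [0.095, [21.375, -35.725, 0], [0, 0, -71.5]], [0.095, [21.375, -35.725, 0], [0, 0, -71.5]], [0.095, [21.375, -35.725, 0], [0, 0, -71.5]], [0.095, [21.375, -35.725, 0], [0, 0, -71.5]], [0.095, [21.375, -35.725, 0], [0, 0, -71.5]], [0.095, [21.375, -35.725, 0], [0, 0, -71.5]], [0.095, [21.375, -35.725, 0], [0, 0, -71.5]], [0.095, [21.375, -35.725, 0], [0, 0, -71.5]], [0.095, [21.375, -35.725, 0], [0, 0, -71.5]], [0.095, [21.375, -35.725, 0], [0, 0, -71.5]], [0.095, [21.375, -35.725, 0], [0, 0, -71.5]]]}}

```text
time: 2.7
eef_pos: [0.3943, 0.1761, 0.2146]
ee_rot: [[0.052, 0.999, -0.0], [0.999, -0.052, -0.0], [-0.0, 0.0, -1.0]]
force: [-0.1, -1.0, -0.9]
grip_width: 0.095
finger_force: 0.0
```

```bash
python3 d.py .394 .1775 .079 87.1
```

```text
t 2.7 pos [0.3943 0.1761 0.2146] yaw 87.02 shift [ 0.0014 -0.0004  0.1356] rz -0.08 tilt [-0.     -0.0004] F [-0.1 -1.  -0.9] q [ 17.  -22.2 121.   -0.   81.2  19.9] w 0.095
```

To row units: 0.136 m is 6.8, 0.12 m is 6.

Request:
{"op": "inch_along", "data": {"increments": [[0.095, [0, 0, 2.25], [0, 0, 0]], [0.095, [0, 0, 4.5], [0, 0, 0]], [0.095, [0, 0, 6], [0, 0, 0]], [0.095, [0, 0, 6.8], [0, 0, 0]], [0.095, [0, 0, 6.8], [0, 0, 0]], [0.02, [0, 0, 6.8], [0, 0, 0]], [0.02, [0, 0, 6.8], [0, 0, 0]], [0.02, [0, 0, 6.8], [0, 0, 0]], [0.02, [0, 0, 6.8], [0, 0, 0]], [0.02, [0, 0, 6.8], [0, 0, 0]], [0.02, [0, 0, 6.8], [0, 0, 0]], [0.02, [0, 0, 6.8], [0, 0, 0]]]}}

```text
time: 3.9
eef_pos: [0.3945, 0.177, 0.0787]
ee_rot: [[0.051, 0.999, 0.0], [0.999, -0.051, 0.0], [0.0, 0.0, -1.0]]
force: [0.4, -0.0, 0.6]
grip_width: 0.0444
finger_force: 0.0
```

```bash
python3 - <<'E'
from h import *
cap('scene','s1'); im=cv2.imread('pics/s1.png'); cv2.imwrite('pics/s1b.png',cv2.resize(im[130:280,220:400],None,fx=4,fy=4,interpolation=cv2.INTER_CUBIC))
E
python3 d.py .394 .1775 .079 87.1
```

```text
t 3.95 pos [0.3944 0.177  0.0786] yaw 87.09 shift [ 0.0005 -0.0004 -0.0004] rz -0.01 tilt [-0.0001 -0.    ] F [-0.3  0.1 -0.6] q [ 17.  -14.4 128.7   0.   65.7  20. ] w 0.041
```

View pics/s1b.png

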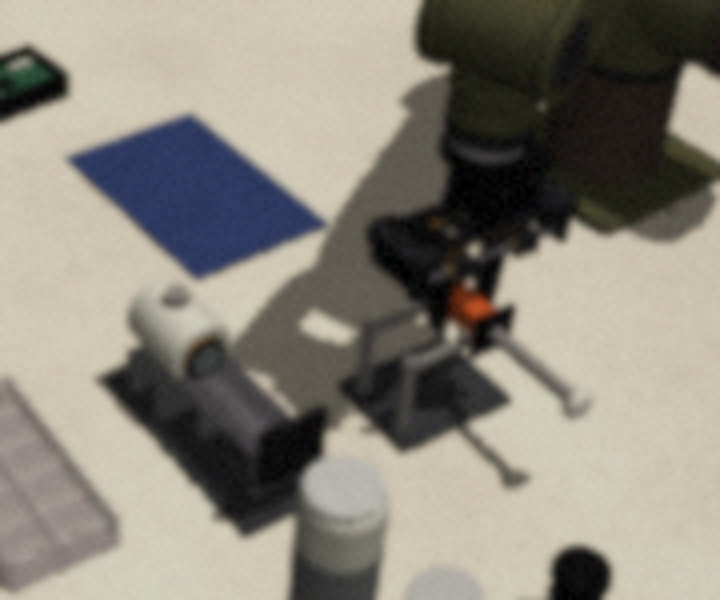

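The picture shows the gripper straddling the orange handle between the hooks (handle at about 470,305). The fingers were still closing, at 41 mm.

Request:
{"op": "inch_along", "data": {"increments": [[0.015, [0, 0, 0], [0, 0, 0]], [0.015, [0, 0, 0], [0, 0, 0]], [0.015, [0, 0, 0], [0, 0, 0]], [0.015, [0, 0, 0], [0, 0, 0]], [0.015, [0, 0, 0], [0, 0, 0]], [0.015, [0, 0, 0], [0, 0, 0]], [0.015, [0, 0, 0], [0, 0, 0]]]}}

```text
time: 4.65
eef_pos: [0.3945, 0.1769, 0.0786]
ee_rot: [[0.051, 0.999, 0.0], [0.999, -0.051, 0.0], [0.0, 0.0, -1.0]]
force: [1.1, 0.5, -1.6]
grip_width: 0.0261
finger_force: 30.0
```

To row units: -0.09 m is -4.5, -0.06 m is -3.

Request:
{"op": "inch_along", "data": {"increments": [[0.015, [0, 0, -0.5], [0, 0, 0]], [0.015, [0, 0, -1.5], [0, 0, 0]], [0.015, [0, 0, -3], [0, 0, 0]], [0.015, [0, 0, -4.5], [0, 0, 0]], [0.015, [0, 0, -4.5], [0, 0, 0]], [0.015, [0, 0, -4.5], [0, 0, 0]]]}}

```text
time: 5.25
eef_pos: [0.3943, 0.1769, 0.1687]
ee_rot: [[0.051, 0.999, 0.0], [0.999, -0.051, 0.0], [0.0, 0.0, -1.0]]
force: [-0.4, 0.1, -3.5]
grip_width: 0.0261
finger_force: 30.0
```

```bash
python3 d.py .6055 -.185 .169 89
```

```text
t 5.25 pos [0.3943 0.1769 0.1687] yaw 87.07 shift [-3.506e-01  2.294e-01 -3.000e-04] rz -1.93 tilt [0.0004 0.0001] F [-0.4  0.1 -3.5] q [ 17.  -20.3 124.    0.   76.2  20. ] w 0.0261
```

To row units: -0.05 m is -2.5, -0.3506 m is -17.53.

Request:
{"op": "inch_along", "data": {"increments": [[0.015, [-0.9, 0.6, 0], [0, 0, -0.1]], [0.015, [-2.5, 1.65, 0], [0, 0, -0.3]], [0.015, [-4.5, 2.95, 0], [0, 0, -0.5]], [0.015, [-6.5, 4.25, 0], [0, 0, -0.8]], [0.015, [-8.5, 5.55, 0], [0, 0, -1]], [0.015, [-10.5, 6.85, 0], [0, 0, -1.2]], [0.015, [-12.5, 8.15, 0], [0, 0, -1.4]], [0.015, [-14.5, 9.5, 0], [0, 0, -1.6]], [0.015, [-16, 10.45, 0], [0, 0, -1.8]], [0.015, [-17.1, 11.2, 0], [0, 0, -1.9]], [0.015, [-17.53, 11.47, 0], [0, 0, -1.9]], [0.015, [-17.53, 11.47, 0], [0, 0, -1.9]]]}}

```text
time: 6.45
eef_pos: [0.6046, -0.1853, 0.1659]
ee_rot: [[0.019, 1.0, -0.004], [1.0, -0.019, 0.002], [0.002, -0.004, -1.0]]
force: [0.2, 0.7, -3.2]
grip_width: 0.0262
finger_force: 30.0
```

```bash
python3 d.py .6055 -.185 .061 89
```

```text
t 6.45 pos [ 0.6046 -0.1853  0.1659] yaw 88.89 shift [1.000e-04 1.300e-03 1.049e-01] rz -0.11 tilt [-0.0041  0.0018] F [ 0.2  0.7 -3.2] q [-21.9   7.   99.4   0.   73.8 -20.8] w 0.0262
```

Lower to bore height, then look from both cameras.

To row units: 0.105 m is 5.25, 0.085 m is 4.25.

Request:
{"op": "inch_along", "data": {"increments": [[0.015, [0, 0.05, 1], [0, 0, 0]], [0.015, [0, 0.05, 2.75], [0, 0, 0]], [0.015, [0, 0.05, 4.25], [0, 0, 0]], [0.015, [0, 0.05, 5.25], [0, 0, 0]], [0.015, [0, 0.05, 5.25], [0, 0, 0]], [0.015, [0, 0.05, 5.25], [0, 0, 0]], [0.015, [0, 0.05, 5.25], [0, 0, 0]]]}}

```text
time: 7.15
eef_pos: [0.6076, -0.1847, 0.0656]
ee_rot: [[0.017, 1.0, 0.003], [1.0, -0.017, -0.001], [-0.001, 0.003, -1.0]]
force: [-0.1, 0.2, -2.4]
grip_width: 0.0258
finger_force: 30.0
```

```bash
python3 d.py .6055 -.185 .061 89
cat > look.py <<'E'
import sys; from h import *
f=sys.argv[1]; x0,y0,x1,y1=map(int,sys.argv[2:6]); a0,b0,a1,b1=map(int,sys.argv[6:10]); n=3
out=[]
for v,(p,q,r,s) in(('top',(x0,y0,x1,y1)),('scene',(a0,b0,a1,b1))):
    a=np.mean([bot.capture(v)['image'].astype(float) for _ in range(n)],0).astype(np.uint8)[...,::-1].copy(); cv2.imwrite(f'pics/{f}_{v}.png',a)
    k=5; o=cv2.convertScaleAbs(cv2.resize(a[q:s,p:r],None,fx=k,fy=k,interpolation=cv2.INTER_CUBIC),alpha=1.3)
    for g in range(0,r-p,20): cv2.line(o,(g*k,0),(g*k,9),(0,0,255),1); cv2.putText(o,str(p+g),(g*k,20),0,.35,(0,0,255),1)
    for g in range(0,s-q,20): cv2.line(o,(0,g*k),(9,g*k),(0,0,255),1); cv2.putText(o,str(q+g),(10,g*k+4),0,.35,(0,0,255),1)
    out.append(o)
w=max(o.shape[1] for o in out); out=[cv2.copyMakeBorder(o,0,4,0,w-o.shape[1],0) for o in out]
cv2.imwrite(f'pics/{f}.png',np.vstack(out))
E
python3 look.py l1 185 165 335 220 205 150 325 225
```

```text
t 7.15 pos [ 0.6076 -0.1847  0.0656] yaw 89.01 shift [-0.0003 -0.0021  0.0045] rz 0.01 tilt [ 0.0026 -0.0009] F [-0.1  0.2 -2.4] q [-21.8  12.7 103.3   0.   63.9 -20.8] w 0.0258
```

View pics/l1.png

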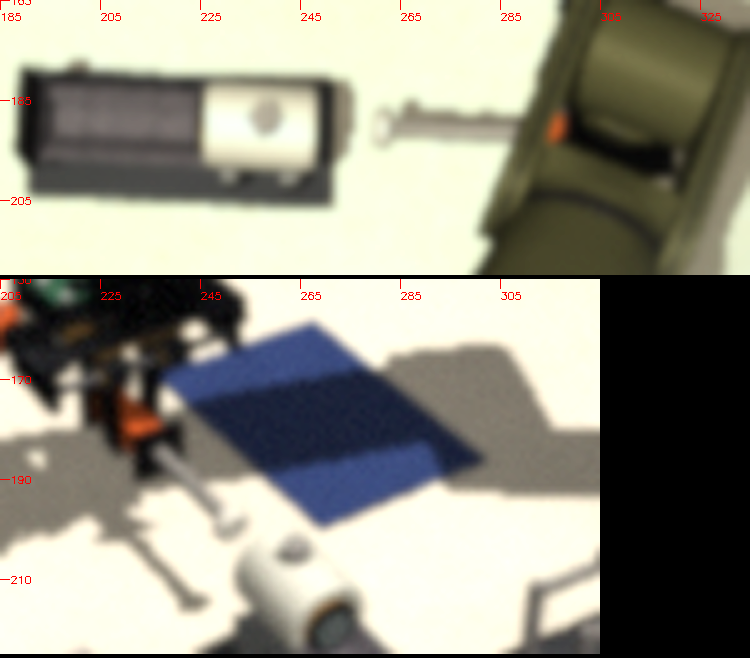

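The top view shows the nose at about (261.4,190.4), heading for the barrel inlet (col 248.5, rows ~181–199). In the scene view the nose is at about (251.4,198.6). I'll triangulate.

```bash
python3 - <<'E'
from h import *
T,S=load('top0'),load('scene0')
g=cv2.imread('pics/l1_top.png').astype(float)
def tri(a,b):
    o1,d1=ray(T,a);o2,d2=ray(S,b); A=np.c_[d1,-d2]; k=np.linalg.lstsq(A,o2-o1,rcond=None)[0]; p,q=o1+k[0]*d1,o2+k[1]*d2; return (p+q)/2,np.linalg.norm(p-q)
print('nose',tri((261.4,190.4),(251.4,198.6)))
print('nose top z=.085',atz(T,(261.4,190.4),.085),'exp px',proj(T,[[.6095,-.029,.085]]),proj(S,[[.6095,-.035,.085]]))
# barrel/shaft edge rows per column
m=g.min(2); 
for u in (229,232,243,246): print(u,m[176:204,u].round().astype(int))
for u in (259,261,263,270,276,282): print(u,m[180:200,u].round().astype(int))
for p in ([.609,.013,.08],[.609,.091,.08]): print('axis px',proj(T,[p]), 'edges',proj(T,[[p[0]+e,p[1],.08] for e in(.032,-.032)])[:,1])
E
```

```text
nose (array([ 0.60719785, -0.03729516,  0.08190598]), np.float64(4.0906061138945866e-05))
nose top z=.085 [ 0.60669065 -0.03720459  0.085     ] exp px [[259.10078235 189.56510047]] [[251.20917185 198.48343891]]
229 [176 174 167 142 105  95 117 138 152 164 174 182 188 191 190 187 181 172
 162 150 135 116  99  90  82  68  57  56]
232 [175 174 167 141 100  92 114 135 150 162 172 180 187 191 191 188 182 173
 164 153 138 119  96  76  64  54  49  52]
243 [175 174 169 146 103  76  93 117 136 149 160 167 174 181 186 188 187 181
 172 162 151 135 116 100  94  79  56  47]
246 [172 173 169 146 103  73  85 108 128 142 154 162 168 173 177 179 179 173
 164 153 140 123  98  66  44  41  46  50]
259 [172 173 175 176 175 174 169 163 161 161 162 161 158 157 163 170 173 174
 175 176]
261 [174 175 176 175 172 166 151 140 147 159 165 161 150 141 149 165 172 173
 172 173]
263 [174 174 174 174 172 167 156 138 125 121 122 122 129 146 161 170 174 173
 174 173]
270 [178 179 177 176 175 168 146 112  94  99 110 120 136 161 174 177 178 177
 177 177]
276 [173 174 174 175 174 170 155 126  97  93 108 118 128 149 167 173 174 173
 171 171]
282 [174 174 174 174 172 168 153 122  93  89 105 116 121 140 163 173 175 176
 177 177]
axis px [[247.25614591 189.65904538]] edges [180.79784086 198.56896504]
axis px [[225.32539438 189.16173312]] edges [180.30145574 198.0707083 ]
```

Request:
{"op": "inch_along", "data": {"increments": [[0.015, [0, 0, 0.225], [0, 0, 0]], [0.015, [0.25, 0, 0.225], [0, 0, 0]], [0.015, [0.75, 0, 0.225], [0, 0, 0]], [0.015, [1.25, 0, 0.225], [0, 0, 0]], [0.015, [1.75, 0, 0.225], [0, 0, 0]], [0.015, [2.25, 0, 0.225], [0, 0, 0]], [0.015, [2.5, 0, 0.225], [0, 0, 0]], [0.015, [2.5, 0, 0.225], [0, 0, 0]]]}}

```text
time: 8.25
eef_pos: [0.6076, -0.134, 0.0592]
ee_rot: [[0.017, 1.0, 0.0], [1.0, -0.017, 0.0], [0.0, 0.0, -1.0]]
force: [0.1, -0.7, -3.1]
grip_width: 0.0257
finger_force: 30.0
```

```bash
python3 d.py .6076 -.053 .061 89
```

```text
t 8.25 pos [ 0.6076 -0.134   0.0592] yaw 89.05 shift [ 0.0809 -0.0013 -0.0018] rz 0.05 tilt [0. 0.] F [ 0.1 -0.7 -3.1] q [-17.4  11.7 105.1   0.   63.1 -16.4] w 0.0257
```

Request:
{"op": "inch_along", "data": {"increments": [[0.015, [0.2, 0, -0.09], [0, 0, 0]], [0.015, [0.5, 0, -0.09], [0, 0, 0]], [0.015, [0.75, 0, -0.09], [0, 0, 0]], [0.015, [1, 0, -0.09], [0, 0, 0]], [0.015, [1.25, 0, -0.09], [0, 0, 0]], [0.015, [1.5, 0, -0.09], [0, 0, 0]], [0.015, [1.75, 0, -0.09], [0, 0, 0]], [0.015, [2, 0, -0.09], [0, 0, 0]]]}}

```text
time: 9.05
eef_pos: [0.6084, -0.0949, 0.0611]
ee_rot: [[0.019, 1.0, 0.0], [1.0, -0.019, 0.0], [0.0, 0.0, -1.0]]
force: [-0.1, -1.5, -3.1]
grip_width: 0.0258
finger_force: 30.0
```

```bash
python3 d.py .6076 -.053 .061 89
```

```text
t 9.05 pos [ 0.6084 -0.0949  0.0611] yaw 88.94 shift [ 0.0419 -0.0015  0.0001] rz -0.06 tilt [0.0003 0.    ] F [-0.1 -1.5 -3.1] q [-13.9  10.8 105.9   0.   63.2 -12.8] w 0.0258
```

Request:
{"op": "inch_along", "data": {"increments": [[0.015, [0.2, 0, 0], [0, 0, 0]], [0.015, [0.5, 0, 0], [0, 0, 0]], [0.015, [0.8, 0, 0], [0, 0, 0]], [0.015, [1.1, 0, 0], [0, 0, 0]], [0.015, [1.4, 0, 0], [0, 0, 0]], [0.015, [1.7, 0, 0], [0, 0, 0]], [0.015, [1.95, 0, 0], [0, 0, 0]], [0.015, [2.1, 0, 0], [0, 0, 0]], [0.015, [2.1, 0, 0], [0, 0, 0]]]}}

```text
time: 9.95
eef_pos: [0.6089, -0.0523, 0.0608]
ee_rot: [[0.017, 1.0, -0.0], [1.0, -0.017, 0.0], [0.0, -0.0, -1.0]]
force: [0.5, -0.3, -1.9]
grip_width: 0.0259
finger_force: 30.0
```

```bash
python3 d.py .6076 -.053 .061 89;python3 look.py l2 185 165 335 220 205 150 325 255
```

```text
t 9.95 pos [ 0.6089 -0.0523  0.0608] yaw 89.01 shift [-0.0007 -0.0012 -0.0002] rz 0.01 tilt [-0.0004  0.0005] F [ 0.5 -0.3 -1.9] q [-10.   10.4 106.5   0.   63.1  -9. ] w 0.0259
```

View pics/l2.png

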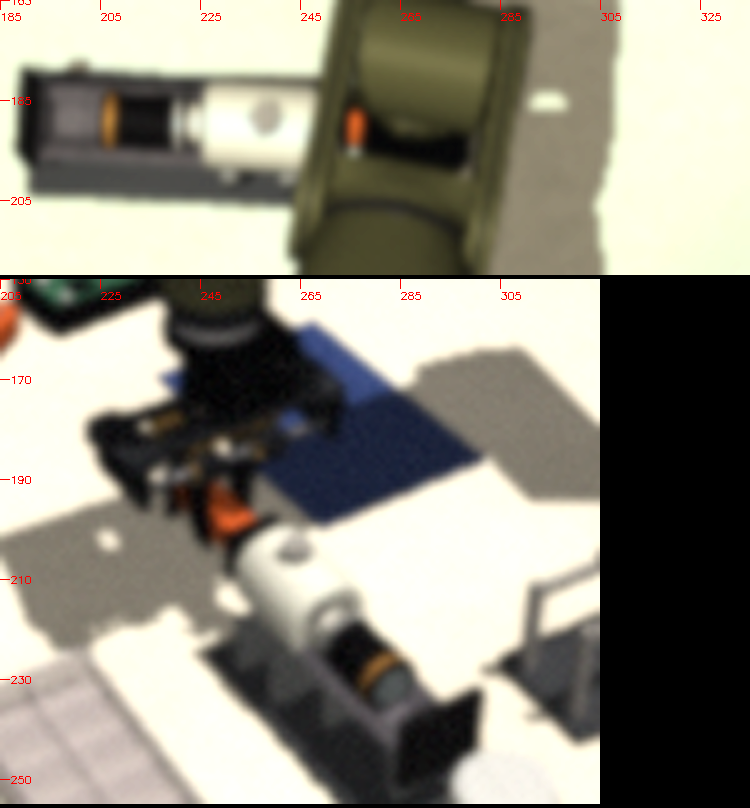

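The cell now lies in the trough. Its rear face is at col ~220 and the barrel end at col 225.5, about 18 mm clear. Next I draw the rod straight out.

To row units: -0.15 m is -7.5, -0.135 m is -6.75.

Request:
{"op": "inch_along", "data": {"increments": [[0.015, [-0.25, 0, 0], [0, 0, 0]], [0.015, [-0.75, 0, 0], [0, 0, 0]], [0.015, [-1.5, 0, 0], [0, 0, 0]], [0.015, [-2.25, 0, 0], [0, 0, 0]], [0.015, [-3, 0, 0], [0, 0, 0]], [0.015, [-3.75, 0, 0], [0, 0, 0]], [0.015, [-4.5, 0, 0], [0, 0, 0]], [0.015, [-5.25, 0, 0], [0, 0, 0]], [0.015, [-6, 0, 0], [0, 0, 0]], [0.015, [-6.75, 0, 0], [0, 0, 0]], [0.015, [-7.25, 0, 0], [0, 0, 0]], [0.015, [-7.5, 0, 0], [0, 0, 0]], [0.015, [-7.5, 0, 0], [0, 0, 0]]]}}

```text
time: 11.55
eef_pos: [0.6063, -0.2036, 0.0609]
ee_rot: [[0.019, 1.0, -0.0], [1.0, -0.019, 0.0], [0.0, -0.0, -1.0]]
force: [-0.6, -0.1, -2.3]
grip_width: 0.0261
finger_force: 30.0
```

```bash
python3 d.py .409 -.264 .066 90
```

```text
t 11.55 pos [ 0.6063 -0.2036  0.0609] yaw 88.93 shift [-0.0641 -0.1961 -0.0051] rz -1.07 tilt [-0.      0.0001] F [-0.6 -0.1 -2.3] q [-23.4  13.6 102.7   0.   63.7 -22.3] w 0.0261
```

Request:
{"op": "inch_along", "data": {"increments": [[0.015, [-0.2, -0.5, -0.5], [0, 0, 0]], [0.015, [-0.6, -1.75, -1], [0, 0, -0.2]], [0.015, [-1.15, -3.5, -1], [0, 0, -0.4]], [0.015, [-1.8, -5.5, -1], [0, 0, -0.6]], [0.015, [-2.45, -7.5, -1], [0, 0, -0.8]], [0.015, [-2.9, -8.9, -1], [0, 0, -1]], [0.015, [-3.15, -9.6, -1], [0, 0, -1]], [0.015, [-3.2, -9.8, -1], [0, 0, -1]], [0.015, [-3.2, -9.8, -1], [0, 0, -1]], [0.015, [-3.2, -9.8, -1], [0, 0, -1]]]}}

```text
time: 12.55
eef_pos: [0.4103, -0.2634, 0.0815]
ee_rot: [[-0.0, 1.0, 0.001], [1.0, 0.0, -0.0], [-0.0, 0.001, -1.0]]
force: [0.1, 0.0, -3.0]
grip_width: 0.0257
finger_force: 30.0
```

```bash
python3 d.py .409 -.264 .006 90; python3 look.py l3 240 200 390 280 180 150 300 200
```

```text
t 12.55 pos [ 0.4103 -0.2634  0.0815] yaw 90.01 shift [-0.0006 -0.0014  0.0755] rz 0.01 tilt [ 0.0012 -0.0004] F [ 0.1  0.  -3. ] q [-39.   -6.7 121.8   0.   64.8 -39. ] w 0.0257
```

View pics/l3.png

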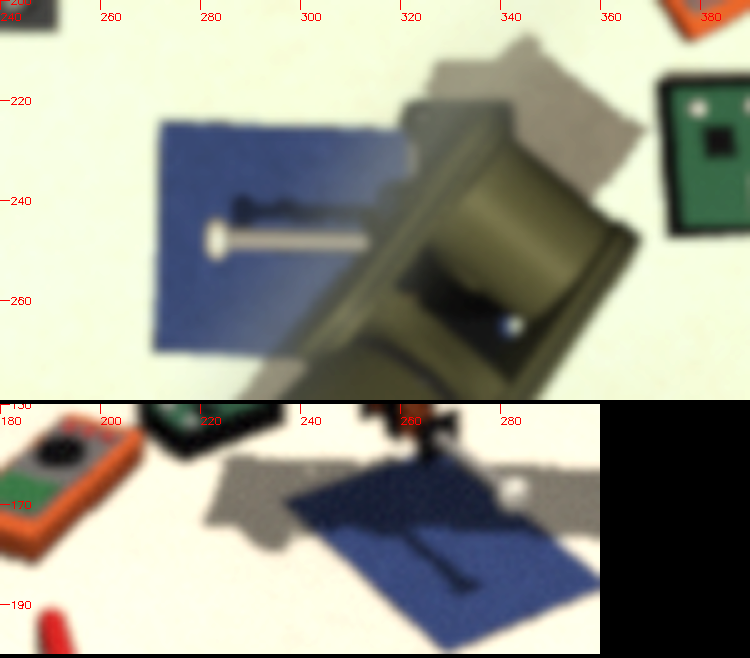

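The rod hangs over the mat, with the nose at (282,248) well inside the mat edge (270). Lowering now.

Request:
{"op": "inch_along", "data": {"increments": [[0.015, [0, 0, 0.5], [0, 0, 0]], [0.015, [0, 0, 1.5], [0, 0, 0]], [0.015, [0, 0, 2.4], [0, 0, 0]], [0.015, [0, 0, 3], [0, 0, 0]], [0.015, [0, 0, 3.3], [0, 0, 0]], [0.015, [0, 0, 3.45], [0, 0, 0]], [0.015, [0, 0, 3.5], [0, 0, 0]], [0.015, [0, 0, 3.5], [0, 0, 0]], [0.015, [0, 0, 3.5], [0, 0, 0]]]}}

```text
time: 13.75
eef_pos: [0.4098, -0.2639, 0.0117]
ee_rot: [[0.0, 1.0, 0.001], [1.0, -0.0, -0.001], [-0.001, 0.001, -1.0]]
force: [-0.6, 0.8, -3.0]
grip_width: 0.0262
finger_force: 30.0
```

To row units: 0.002 m is 0.1, 0.001 m is 0.05.

Request:
{"op": "inch_along", "data": {"increments": [[0.015, [0, 0, 0.05], [0, 0, 0]], [0.015, [0, 0, 0.1], [0, 0, 0]], [0.015, [0, 0, 0.1], [0, 0, 0]]]}}

```text
time: 14.05
eef_pos: [0.4092, -0.2634, 0.009]
ee_rot: [[0.0, 1.0, -0.0], [1.0, -0.0, 0.0], [0.0, -0.0, -1.0]]
force: [0.4, -0.5, -2.5]
grip_width: 0.0258
finger_force: 30.0
```

Request:
{"op": "inch_along", "data": {"increments": [[0.015, [0, 0, 0.05], [0, 0, 0]], [0.015, [0, 0, 0.1], [0, 0, 0]], [0.015, [0, 0, 0.1], [0, 0, 0]]]}}

```text
time: 14.35
eef_pos: [0.4091, -0.2633, 0.0068]
ee_rot: [[0.0, 1.0, -0.0], [1.0, -0.0, 0.0], [0.0, -0.0, -1.0]]
force: [-0.2, -0.6, -3.0]
grip_width: 0.0257
finger_force: 30.0
```

To row units: 0.001 m is 0.05, 0.0005 m is 0.025.

Request:
{"op": "inch_along", "data": {"increments": [[0.015, [0, 0, 0.025], [0, 0, 0]], [0.015, [0, 0, 0.05], [0, 0, 0]], [0.015, [0, 0, 0.05], [0, 0, 0]]]}}

```text
time: 14.65
eef_pos: [0.4092, -0.2634, 0.0059]
ee_rot: [[0.0, 1.0, -0.0], [1.0, -0.0, 0.0], [0.0, -0.0, -1.0]]
force: [-0.4, -0.0, -3.4]
grip_width: 0.0258
finger_force: 30.0
```

Request:
{"op": "inch_along", "data": {"increments": [[0.015, [0, 0, 0.025], [0, 0, 0]], [0.015, [0, 0, 0.035], [0, 0, 0]], [0.015, [0, 0, 0.035], [0, 0, 0]]]}}

```text
time: 14.95
eef_pos: [0.4093, -0.2635, 0.0056]
ee_rot: [[0.0, 1.0, -0.0], [1.0, -0.0, 0.0], [0.0, -0.0, -1.0]]
force: [-1.9, 2.0, 1.3]
grip_width: 0.0261
finger_force: 30.0
```

The rod has touched down. I press slightly, open, and retreat upward.

The rows are not in the units I measure in: shifts go in units of 20 mm. I convert before sending: 0.0004 m is 0.02.

Request:
{"op": "inch_along", "data": {"increments": [[0.015, [0, 0, 0.02], [0, 0, 0]], [0.015, [0, 0, 0.02], [0, 0, 0]], [0.03, [0, 0, 0.02], [0, 0, 0]], [0.07, [0, 0, 0.02], [0, 0, 0]], [0.07, [0, 0, 0.02], [0, 0, 0]], [0.07, [0, 0, 0.02], [0, 0, 0]], [0.07, [0, 0, 0.02], [0, 0, 0]], [0.07, [0, 0, 0.02], [0, 0, 0]], [0.07, [0, 0, 0.02], [0, 0, 0]], [0.07, [0, 0, 0.02], [0, 0, 0]]]}}

```text
time: 15.95
eef_pos: [0.4092, -0.2634, 0.0049]
ee_rot: [[0.0, 1.0, 0.0], [1.0, -0.0, -0.0], [-0.0, 0.0, -1.0]]
force: [-0.5, 0.2, 0.1]
grip_width: 0.0696
finger_force: 0.0
```

Request:
{"op": "inch_along", "data": {"increments": [[0.07, [0, 0, -0.5], [0, 0, 0]], [0.07, [0, 0, -1.5], [0, 0, 0]], [0.07, [0, 0, -3], [0, 0, 0]], [0.07, [0, 0, -5], [0, 0, 0]], [0.07, [0, 0, -7.5], [0, 0, 0]], [0.07, [0, 0, -10], [0, 0, 0]], [0.07, [-2, 0, -12], [0, 0, 0]], [0.07, [-4.5, 0, -12.5], [0, 0, 0]], [0.07, [-7, 0, -12.5], [0, 0, 0]], [0.07, [-9.5, 0, -12.5], [0, 0, 0]], [0.07, [-12, 0, -12.5], [0, 0, 0]], [0.07, [-12.5, 0, -12.5], [0, 0, 0]], [0.07, [-12.5, 0, -12.5], [0, 0, 0]]]}}

```text
time: 17.25
eef_pos: [0.4085, -0.515, 0.2546]
ee_rot: [[0.003, 1.0, -0.0], [1.0, -0.003, 0.001], [0.001, -0.0, -1.0]]
force: [0.0, 0.2, 1.3]
grip_width: 0.0703
finger_force: 0.0
```

```bash
sed -i 's/k=5;/k=4;/' look.py; python3 look.py l4 180 165 380 285 205 150 325 178; python3 - <<'E'
import cv2,numpy as np
a=cv2.imread('pics/l4_top.png')[110:285,120:420]; b=cv2.imread('pics/l4_scene.png')[140:260,180:390]
a=cv2.resize(a,None,fx=2,fy=2,interpolation=2); b=cv2.resize(b,(420,240),interpolation=2)
b=cv2.copyMakeBorder(b,0,0,0,a.shape[1]-420,0); cv2.imwrite('pics/fin.png',np.vstack([a,b]))
E
```

```text
(no output)
```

View pics/fin.png

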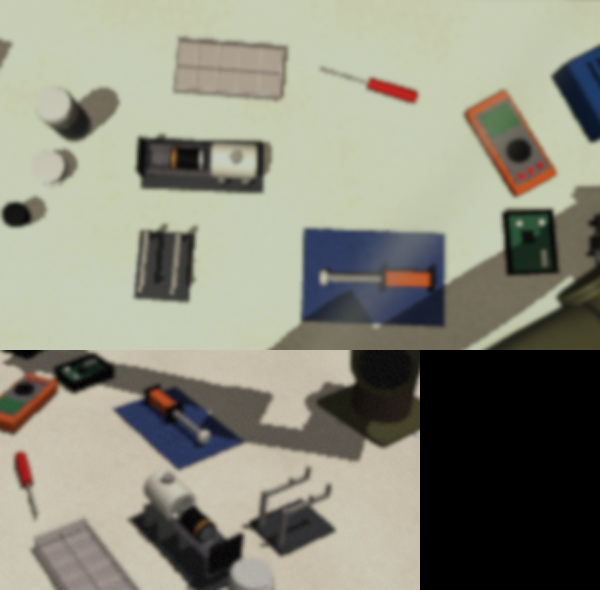

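The rod lies flat within the mat (322–435, 278). The cell is in the trough with a gap to the barrel (cell rear at ~203, barrel at 210), and the other objects are where they were.

```bash
python3 -c "
from plant import bot
print(bot.finish_job())"
```

```text
the job is handed in; nothing more can be done
None
```

The job is handed in at about 17 s of the 54 s allowed: the lens cell lies in the trough clear of the barrel, the rod was lowered by hand and lies flat on the blue mat, and the final pictures show the other things on the bench where they were.

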